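Tip the case lid over, catch it on a finger and lower it shut

TASK

The lid of the small grey case leans open. Tip it forward past upright so that it falls, catch it from below on your fingers while it is still well open, and lower it gently until it is fully shut, so that it never slams. Do not pinch the lid or its tab, do not lift or shove the case, and leave the caps inside it and everything around it where they are.

Things in the scene. Friction and masses are not known exactly. Their poses are not given: they have to be found in the camera images.
- cap_case: loose grey steel case, 70 (x) x 120 (y) mm, walls 50 mm high, 0.9 kg, standing on the table at the left, in front of the rows of cans. Origin: centre of its underside, on the table. Its own -x axis points to its front (to the robot's left, world +y, turned from there by 0.2 rad away from to 0.5 rad towards the robot); its rear wall carries the hinge, along its y axis
- case_lid (a joint): lid angle in rad: 0 shut and level, 1.57 upright, 1.75 leaning back against its stop (the start). Plain metal plate 122 mm wide (y), 4 mm thick, reaching 71 mm from the hinge, plus the pull tab; together about 110 g. The hinge is lightly damped: once past upright the lid falls forward by itself, slowly at first and faster as it comes down, taking about 2.5 to 3 s from 1.4 rad, and lands at about 0.7 to 1 rad/s (a slam) unless it is held back
- tab_edge (a point): middle of the front edge of the pull tab on the lid: flat metal strip 40 mm wide (along the hinge), 2.4 mm thick with a rounded 6 mm thick front edge, sticking out 24 mm beyond the lid's front edge. This point lies 95 mm from the hinge line (and 5 mm off the lid's underside). With the lid shut it is 55 mm above the table and 25 mm in front of the case's front wall, with free space under it
- hinge_mid (a point): middle of the hinge line, 50 mm above the table, 35 mm behind the middle of the case. The rows of cans behind the case are 122 mm tall; the seamer behind the middle of the table is 1.2 m tall and wide from 0.45 m up, so an arm must swing round clear of it
- ferrule_cap_0: flat round plastic cap, 50 mm across, 10 mm thick, lying loose in the near half of the case (its -y half); origin under its centre, on the case's floor 3 mm above the table
- ferrule_cap_1: the like, in the far half of the case
- can_sample: plain silver drinks can, 66 mm across, 122 mm tall, standing at the right of the table; bystander, origin under its centre
- carrier_a: black six-ring can carrier lying flat, 134x200x17 mm; bystander, origin under its centre
- tape_roll: roll of brown tape lying flat, 101 mm across, 48 mm tall; bystander, origin under its centre
- date_stamp: small upright hand stamp, 34x34x70 mm, right of the case; bystander, origin under its centre
- sample_beaker: clear beaker, 56 mm across, 79 mm tall, at the right of the seamer; bystander, origin under its centre
There are look-alikes about, which are no part of the job. What is shaped like the ferrule_cap_1 but red or turquoise is not meant.

How it is judged:
On the way, in this order (a step that is already met when the one before it is completed fails the run):
1. the lid is tipped forward past upright (value of joint case_lid below 1.5 rad), for 0.05 s.
2. the lid rests on the fingers while it is still well open (0.2 to 0.95 rad) (value of joint case_lid between 0.2 and 0.95 rad and contact force between the fingers and case_lid above 0.05 N), for 0.2 s.
3. the lid is shut (value of joint case_lid below 0.04 rad), for 0.2 s.
At the end, for the whole second after the job is handed in: lid shut to within 0.04 rad and still; case on the table within 30 mm of its start; caps lying in the case; bystanders within 20 mm of where they stood (value of joint case_lid below 0.04 rad and velocity of joint case_lid between -0.05 and 0.05 rad/s and height (world z) of cap_case below 0.004 m and distance of cap_case from where it was at the start of the episode below 0.03 m and z of each of ferrule_cap_0, ferrule_cap_1 in the frame of cap_case below 0.02 m and distance of each of can_sample, carrier_a, tape_roll, date_stamp, sample_beaker from where it was at the start of the episode below 0.02 m); the robot touches nothing.
It fails at once if the lid slams: it closes faster than 0.5 rad/s within the last 0.15 rad (value of joint case_lid below 0.15 rad and velocity of joint case_lid below -0.5 rad/s).
It fails at once if the lid is pinched or pushed hard (over 25 N) (contact force between the fingers and case_lid above 25 N).
It fails at once if the case is lifted, tipped or shoved more than 30 mm (height (world z) of cap_case above 0.012 m or angle between cap_case's own z axis and vertical above 0.1 rad or distance of cap_case from where it was at the start of the episode above 0.03 m).
It fails at once if a cap is taken out of the case (z of any of ferrule_cap_0, ferrule_cap_1 in the frame of cap_case above 0.04 m).
It fails at once if a bystander is moved more than 20 mm (distance of any of can_sample, carrier_a, tape_roll, date_stamp, sample_beaker from where it was at the start of the episode above 0.02 m).
It also fails if it takes over 51 s, if anything falls off the work surface, if the arm or the gripper's body presses on something with over 40 N, if the wrist force passes 120 N, or if a joint passes its speed limit or range.

ROBOT

A 6-joint arm with a two-finger parallel gripper is mounted at the origin on a cart in front of the work surface, level with it; the furniture and walls round the work are solid. World frame = base frame: x ahead of the robot, y to its left, z up, the work surface at z = 0. Lengths are in m, angles in rad, forces in N, time in s.
With the tool pointing down it reaches from about 0.275 to 0.85 m from the base axis. Payload 19 kg.
Tool frame: the origin (TCP) lies midway between the tips of the shut fingers; the grasp point (between the pads) lies 19 mm behind it; z points along the fingers, y is the line along which they close (so a half turn about z gives the same grasp; the last joint's range is limited). The gripper opens to 85 mm and grips with 20 to 120 N. Pads are 22 mm wide; open, the fingers measure 114 mm over their backs; the gripper's body (76 mm by 85 mm) begins 54 mm behind the grasp point. The pads swing forward as they close: fully open they stand 13 mm farther back than shut.
Start: joints at [-1.434, 0.15, 1.437, -0, 1.554, -0.134], TCP at [0.154, -0.554, 0.231] pointing down, gripper open.
Joint ranges: [-2.8, 2.8], [-0.68, 2.1], [0.12, 2.68], [-1.39, 4.53], [0.16, 2.79], [-2.81, 2.81]. Speed limits (rad/s): [1.89, 1.89, 2.22, 3.01, 3.01, 3.01].

INTERFACE

Orientations are given as a unit quaternion [x, y, z, w].
In Python, from plant import r, viewer gives the robot as it stands.
- The arm moves only by the tool drive_tool, never from a script. Its argument "targets" is a list of rows, each a list of 7 numbers: the turn, a rotation vector about the tool's x, y, z scaled (see below), then the shift along the tool's x, y, z scaled (see below), then the opening, from 0 (shut) to 1 (fully open). In form: [[rx, ry, rz, tx, ty, tz, hand], ...]. A call has 1 to 8 rows; each row shifts and turns the commanded pose from where the row before left it, along the tool's axes as they then stand; what a row does not reach is not made up. The controller multiplies each number of a shift by 0.04 m and each number of a turn by 0.1 rad. A row lasts 1/12 s, in which the tool goes at most 41.7 mm and 7.16 degrees, less where a joint would pass 70% of its speed; a pose out of reach is approached as far as the arm can. A call with a number of a shift or a turn outside -1 to 1 is refused whole. A call with a gripper value outside its range is refused whole. The fingers move at their own pace and stop on an object; "grip_force" is the grip in N (left out, the last holds). Time passes only in rows, so rows that do not move let the fingers close. It gives the time, the measured TCP pose, the force, the opening and the grip force at its end, in the units of the state.
- r.get_state(): the state, without advancing time (a new reading comes with each control period).
- viewer.camera(name): name is "scene" or "top" or "wrist"; returns a dict with "pixels" (480x640x3 uint8, red, green, blue), "fx", "fy", "cx", "cy" (pixels), "T" (4x4, takes a point from camera to world coordinates). Camera axes: x right, y down, z forward; pixel columns grow to the right and rows downward; lengths in m; the calibration is good to about 2 mm. A picture is of the moment at which its call begins. There is no depth.
- r.close_job(): hands the job in; it is judged then, once.
The state is a dict: "time_s": time; "joint_positions": joint angles; "dq": joint speeds; "effort": joint torques, N m; "tool_pos": TCP position; "tcp_rot": TCP orientation; "contact_force": force on the tool from outside, world axes, zero at the start; "moment": the same for the moment, N m; "width": finger opening in m; "grip_force": force on a finger pad.
Only numpy, scipy, OpenCV 4.12 (cv2) and the standard library are available. Lean on these libraries where they do the work, as an engineer would, in place of code of your own. Each camera call takes 0.05 s, during which the arm holds its last target. There are 200 camera calls.

## Working session

There is one attempt and no reset: what is moved stays moved. The work goes in short steps, Python scripts to look and compute and a tool call to move; the robot and the scene stay as the last step left them, time stands still between calls to the robot, and variables do not carry over. Pictures are saved under pics/ and viewed, at most 10 in all, crops included, and the job is handed in when it is done.

Besides the shell and the picture viewer there is one more tool, called after "Request:" by a JSON object that holds its "api" and its "payload", one argument or row to a line. drive_tool: Moves the arm, as the interface text tells. Shifts and turns lie within -1 to 1; 1 stands for 0.04 m of shift or 0.1 rad of turn. Its arguments: {"type":"object","properties":{"targets":{"type":"array"},"grip_force":{"type":"number"}},"required":["targets"]}

```bash
mkdir -p pics; python3 - <<'E'
from plant import r, viewer
import cv2,numpy as np,pickle
for n in("scene","top"):
    c=viewer.camera(n); pickle.dump(c,open(f"pics/{n}.pkl","wb"))
    cv2.imwrite(f"pics/{n}0.png",c["pixels"][:,:,::-1]); print(n,c["fx"],c["cx"],c["cy"],np.round(c["T"],3).tolist())
s=r.get_state();print(s)
E
```

```text
scene 466.02628943055885 314.5256502643638 233.60615441433978 [[-0.572, -0.637, 0.517, 0.015], [-0.82, 0.434, -0.372, 0.373], [0.012, -0.637, -0.771, 0.895], [0.0, 0.0, 0.0, 1.0]]
top 613.0658263065095 330.8140296928663 236.4130769282808 [[-0.029, -0.989, 0.148, 0.352], [-1.0, 0.028, -0.009, -0.011], [0.004, -0.148, -0.989, 1.634], [0.0, 0.0, 0.0, 1.0]]
{'time_s': 0.1, 'joint_positions': array([-1.43397581e+00,  1.50942686e-01,  1.43793590e+00,  2.81207179e-05,
        1.55378149e+00, -1.34001415e-01]), 'dq': array([-0.00081948, -0.00027307, -0.00177418, -0.00043561, -0.00146051,
       -0.00051487]), 'effort': array([ 3.11622549e-03, -7.14388919e+01, -5.71787345e+01, -2.46368390e-04,
        7.22444573e-03,  8.28076935e-06]), 'tool_pos': array([ 0.15378662, -0.55383924,  0.23074748]), 'tcp_rot': array([ 9.90845828e-01,  1.34997261e-01,  1.33058889e-05, -5.33729581e-04]), 'contact_force': array([ 1.37788513, -0.64159659, -0.91473403]), 'moment': array([-0.05763893, -0.00263308, -0.02888256]), 'grip_force': 0.0, 'width': 0.08533265390202359}
```

View pics/scene0.png

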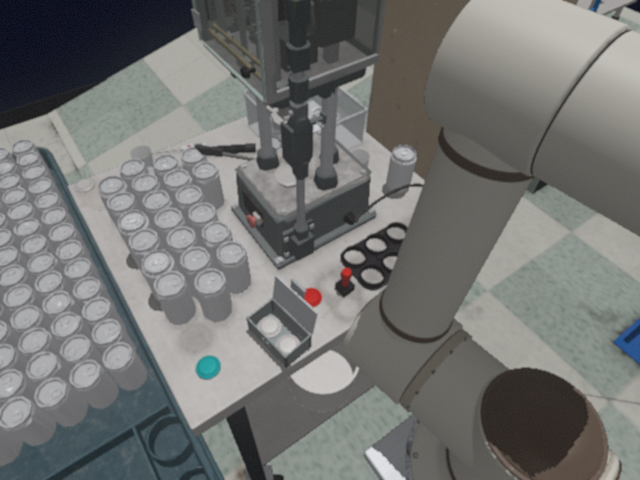

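View pics/top0.png

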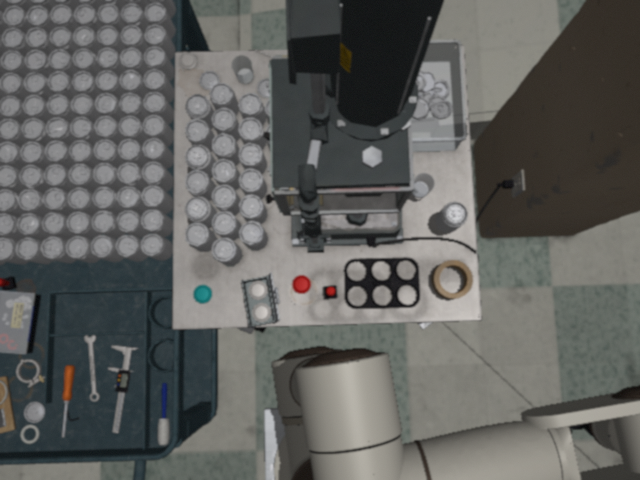

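```bash
python3 - <<'E'
import cv2,pickle,numpy as np
a=pickle.load(open("pics/scene.pkl","rb"))["pixels"][265:375,235:365,::-1]
b=pickle.load(open("pics/top.pkl","rb"))["pixels"][262:335,220:320,::-1]
A=cv2.resize(a,None,fx=4,fy=4,interpolation=cv2.INTER_CUBIC)[:440,:400*2]
cv2.imwrite("pics/c1.png",cv2.resize(a,None,fx=5,fy=5,interpolation=cv2.INTER_CUBIC))
cv2.imwrite("pics/c2.png",cv2.resize(b,None,fx=8,fy=8,interpolation=cv2.INTER_CUBIC))
E
```

```text
(no output)
```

View pics/c1.png

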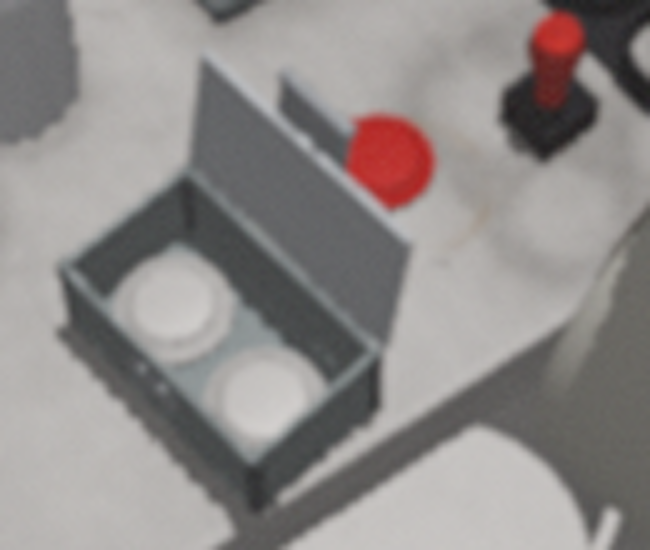

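View pics/c2.png

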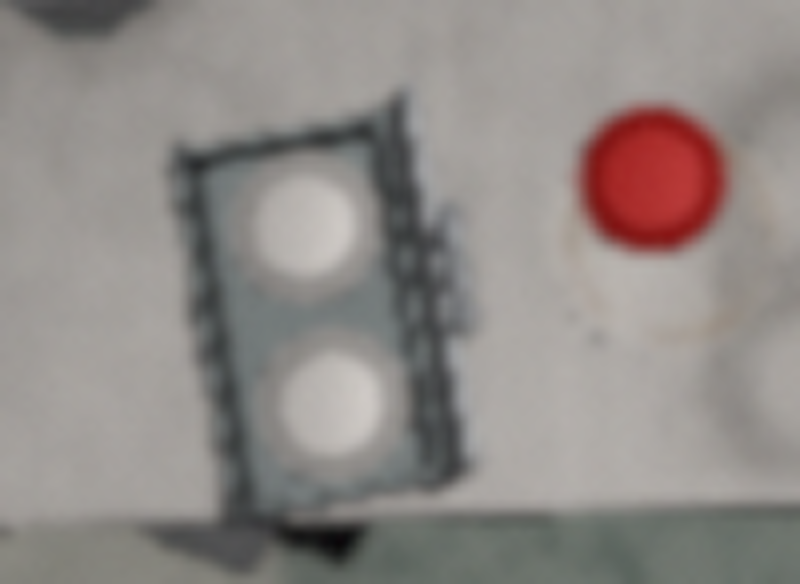

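Candidates: the grey case with open lid (scene 280,330 / top 259,300) – the wanted one. The white caps inside are scene (270,326) and (288,344). The red cap (312,297) and the turquoise cap (208,367) are look-alikes. The crops confirm the choice: the lid leans back to the right with its tab, the front faces left.

```bash
cat > h.py <<'E'
import numpy as np,pickle
def ray(c,u,v):
    d=c["T"][:3,:3]@np.array([(u-c["cx"])/c["fx"],(v-c["cy"])/c["fy"],1]); return c["T"][:3,3],d
def onz(c,u,v,z):
    o,d=ray(c,u,v); return o+d*(z-o[2])/d[2]
def tri(c1,p1,c2,p2):
    o,d=ray(c1,*p1);q,e=ray(c2,*p2);s=np.linalg.lstsq(np.c_[d,-e],q-o,rcond=None)[0]
    a=o+d*s[0];b=q+e*s[1];return (a+b)/2,np.linalg.norm(a-b)
E
python3 - <<'E'
from h import *
S=pickle.load(open("pics/scene.pkl","rb"));T=pickle.load(open("pics/top.pkl","rb"))
cs=lambda x,y:(235+(x+.5)/5-.5,265+(y+.5)/5-.5); ct=lambda x,y:(220+(x+.5)/8-.5,262+(y+.5)/8-.5)
np.set_printoptions(precision=4,suppress=True)
s={'FF':(65,265),'NF':(254,468),'NR':(378,350),'FR':(188,178)}
t={'FF':(178,152),'NF':(235,512),'NR':(440,482),'FR':(380,125)}
for n,k,f,C in(('scene',s,cs,S),('top',t,ct,T)):
    P={i:onz(C,*f(*p),.05) for i,p in k.items()}
    print(n,P,'ctr',sum(P.values())/4)
    print('lens',[np.linalg.norm(P[a]-P[b]) for a,b in('FF NF','FR NR','FF FR','NF NR')] if 0 else [np.linalg.norm(P[a]-P[b]) for a,b in(('FF','NF'),('FR','NR'),('FF','FR'),('NF','NR'))])
    for a,b in(('NF','FF'),('NR','FR')): d=P[b]-P[a]; print('yaxis ang from +x',np.arctan2(d[1],d[0]))
    for a,b in(('FF','FR'),('NF','NR')): d=P[a]-P[b]; print('front ang from +y',np.arctan2(-d[0],d[1]))
print('bottom NF',onz(S,*cs(258,508),0))
print('lid corners tri',tri(S,cs(205,55),T,ct(405,90)),tri(S,cs(410,243),T,ct(465,470)))
print('tab',tri(S,cs(285,70),T,ct(450,205)),tri(S,cs(355,128),T,ct(470,332)))
print('caps',[onz(S,*cs(*p),.013) for p in((172,305),(263,392))],'red',onz(T,*ct(652,178),.01))
print('stamp',onz(T,330.5,292,.07),onz(S,345,287,.01), 'tabl edge',onz(T,250,328,0))
E
```

```text
scene {'FF': array([0.4765, 0.2061, 0.05  ]), 'NF': array([0.3584, 0.19  , 0.05  ]), 'NR': array([0.3725, 0.1223, 0.05  ]), 'FR': array([0.4832, 0.143 , 0.05  ])} ctr [0.4227 0.1653 0.05  ]
lens [np.float64(0.11915405895941893), np.float64(0.11265306579134765), np.float64(0.06338640123846281), np.float64(0.06913351668392564)]
yaxis ang from +x 0.13516028417914838
yaxis ang from +x 0.184891383143103
front ang from +y 0.10723574483441631
front ang from +y 0.2056688064695125
top {'FF': array([0.4806, 0.2088, 0.05  ]), 'NF': array([0.365 , 0.1914, 0.05  ]), 'NR': array([0.3726, 0.1259, 0.05  ]), 'FR': array([0.4875, 0.1435, 0.05  ])} ctr [0.4264 0.1674 0.05  ]
lens [np.float64(0.11686831807201666), np.float64(0.11618559520576616), np.float64(0.06564250939996055), np.float64(0.06601038402582397)]
yaxis ang from +x 0.14890415248760774
yaxis ang from +x 0.15230111092355814
front ang from +y 0.10479889657365292
front ang from +y 0.1154054617558021
bottom NF [0.3633 0.1871 0.    ]
lid corners tri (array([0.4911, 0.1275, 0.1193]), np.float64(0.00342682022572123)) (array([0.3735, 0.1103, 0.122 ]), np.float64(0.004705851042611794))
tab (array([0.4538, 0.1125, 0.1416]), np.float64(0.002899191434234975)) (array([0.4148, 0.1066, 0.1452]), np.float64(0.003601743185167061))
caps [array([0.4546, 0.1711, 0.013 ]), array([0.3993, 0.161 , 0.013 ])] red [0.4708 0.0577 0.01  ]
stamp [ 0.4434 -0.0193  0.07  ] [ 0.4422 -0.021   0.01  ] tabl edge [0.359  0.1951 0.    ]
```

Request:
{"api": "drive_tool", "payload": {
  "targets": [
    [0, 0, 0, 0, -0.9, -0.4, 0],
    [0, 0, 0, 0, -0.9, -0.4, 0],
    [0, 0, 0, 0, -0.9, -0.4, 0],
    [0, 0, 0, 0, 0, -0.5, 0],
    [0, 0, -0.8, 0.9, 0, 0, 0],
    [0, 0, -0.8, 0.9, 0, 0, 0],
    [0, 0, -0.8, 0.9, 0, 0, 0],
    [0, 0, -0.8, 0.9, 0, 0, 0]
  ],
  "grip_force": 20
}}

```text
time_s: 0.77
tool_pos: [0.2587, -0.3946, 0.2991]
tcp_rot: [0.956, 0.293, 0.0, -0.0]
contact_force: [0.1, -0.9, 0.1]
width: -0.0002
grip_force: 0.0
```

Request:
{"api": "drive_tool", "payload": {
  "targets": [
    [0, 0, -0.8, 0.9, 0, 0, 0],
    [0, 0, -0.8, 0.9, 0, 0, 0],
    [0, 0, -0.8, 0.9, 0, 0, 0],
    [0, 0, -0.8, 0.9, 0, 0, 0],
    [0, 0, -0.8, 0.9, 0, 0, 0],
    [0, 0, -0.8, 0.9, 0, 0, 0],
    [0, 0, -0.8, 0.9, 0, 0, 0],
    [0, 0, -0.8, 0.9, 0, 0, 0]
  ]
}}

```text
time_s: 1.43
tool_pos: [0.4406, -0.1771, 0.2989]
tcp_rot: [0.815, 0.579, -0.0, -0.0]
contact_force: [0.6, -0.7, -0.5]
width: -0.0
grip_force: 0.0
```

Request:
{"api": "drive_tool", "payload": {
  "targets": [
    [0, 0, -0.8, 0.9, -0.5, 0, 0],
    [0, 0, -0.8, 0.9, -0.5, 0, 0],
    [0, 0, -0.8, 0.9, -0.4, 0, 0],
    [0, 0, -0.8, 0.9, 0, 0, 0],
    [0, 0, -0.8, 0.9, 0, 0, 0],
    [0, 0, -0.8, 0.9, 0, 0, 0],
    [0, 0, -0.8, 0.9, 0, 0, 0],
    [0, 0, -0.8, 0.9, 0, 0, 0]
  ]
}}

```text
time_s: 2.1
tool_pos: [0.4025, 0.1203, 0.2991]
tcp_rot: [0.592, 0.806, -0.0, -0.0]
contact_force: [0.5, 0.2, -0.0]
width: 0.0
grip_force: 0.0
```

Request:
{"api": "drive_tool", "payload": {
  "targets": [
    [0, 0, -0.8, 0.9, 0, 0, 0],
    [0, 0, -0.8, 0.9, 0, 0, 0],
    [0, 0, -0.8, 0.9, 0, 0, 0],
    [0, 0, -0.8, 0.9, 0, 0, 0],
    [0, 0, 0, 0, 0, 0, 0],
    [0, 0, 0, 0, 0, 0, 0]
  ]
}}

```text
time_s: 2.6
tool_pos: [0.3435, 0.2509, 0.2992]
tcp_rot: [0.456, 0.89, -0.0, -0.0]
contact_force: [0.5, 0.4, 0.3]
width: 0.0
grip_force: 0.0
```

```bash
cat >> h.py <<'E'
from scipy.spatial.transform import Rotation as Ro
H=np.array([.429,.132,.05]);Y=np.array([np.cos(.145),np.sin(.145),0]);F=np.array([-Y[1],Y[0],0])
def pose(phi):  # tool z = inward(-F) tilted down by phi, tool x along ~up side, tool y along +-hinge
    z=-F*np.cos(phi)-np.array([0,0,np.sin(phi)]); return z
def plan(s,f,h,up,phi,sy=1):
    """TCP at f ahead of hinge, h along hinge, height up (world); prints turn & shift in tool axes/units"""
    z=pose(phi); y=sy*Y; R=np.c_[np.cross(y,z),y,z]
    R0=Ro.from_quat(s["tcp_rot"]); p=H+f*F+h*Y; p[2]=up
    print("rotvec/0.1",(R0.inv()*Ro.from_matrix(R)).as_rotvec()/.1,"shift/.04 (old axes)",R0.inv().apply(p-s["tool_pos"])/.04,"(new axes)",R.T@(p-s["tool_pos"])/.04)
E
python3 - <<'E'
from h import *
from plant import r
np.set_printoptions(precision=3,suppress=True)
s=r.get_state();print(s["time_s"],s["joint_positions"],s["tool_pos"],s["tcp_rot"]); print(Ro.from_quat(s["tcp_rot"]).as_matrix())
for sy in(1,-1): plan(s,.03,0,.25,.8,sy)
E
```

```text
2.6 [ 0.449 -0.181  1.629  0.     1.694 -0.175] [0.343 0.251 0.299] [ 0.456  0.89  -0.    -0.   ]
[[-0.584  0.812 -0.   ]
 [ 0.812  0.584 -0.   ]
 [ 0.    -0.    -1.   ]]
rotvec/0.1 [ 1.842 -7.558  4.549] shift/.04 (old axes) [-2.996  0.345  1.229] (new axes) [-0.936  1.687  2.624]
rotvec/0.1 [ 10.102   2.463 -24.899] shift/.04 (old axes) [-2.996  0.345  1.229] (new axes) [ 0.936 -1.687  2.624]
```

Request:
{"api": "drive_tool", "payload": {
  "targets": [
    [0.23, -0.945, 0.57, 0, 0, 0, 0],
    [0.23, -0.945, 0.57, 0, 0, 0, 0],
    [0.23, -0.945, 0.57, 0, 0, 0, 0],
    [0.23, -0.945, 0.57, 0, 0, 0, 0],
    [0.23, -0.945, 0.57, 0, 0, 0, 0],
    [0.23, -0.945, 0.57, 0, 0, 0, 0],
    [0.23, -0.945, 0.57, 0, 0, 0, 0],
    [0.23, -0.945, 0.57, 0, 0, 0, 0]
  ]
}}

```text
time_s: 3.27
tool_pos: [0.345, 0.2491, 0.2997]
tcp_rot: [0.609, 0.697, -0.247, 0.286]
contact_force: [0.7, -0.3, -0.2]
width: -0.0
grip_force: 0.0
```

```bash
python3 - <<'E'
from h import *
from plant import r
np.set_printoptions(precision=3,suppress=True)
s=r.get_state();print(s["time_s"],s["joint_positions"],s["tool_pos"]); print(Ro.from_quat(s["tcp_rot"]).as_matrix())
plan(s,-.045,0,.18,.8);plan(s,-.045,0,.18,.65)
E
```

```text
3.2667 [ 0.849  0.143  1.494 -0.621  1.991  0.598] [0.345 0.249 0.3  ]
[[-0.094  0.991  0.098]
 [ 0.708  0.136 -0.693]
 [-0.7    0.004 -0.714]]
rotvec/0.1 [-0.036  0.047 -0.088] shift/.04 (old axes) [-0.98   1.683  5.159] (new axes) [-1.019  1.656  5.16 ]
rotvec/0.1 [-0.042 -1.453 -0.086] shift/.04 (old axes) [-0.98   1.683  5.159] (new axes) [-0.237  1.656  5.255]
```

Request:
{"api": "drive_tool", "payload": {
  "targets": [
    [0, 0, -0.05, -0.8, 0.84, 0, 0],
    [0, 0, -0.04, -0.8, 0.84, 0, 0],
    [0, 0, 0, 0, 0, 0.9, 0],
    [0, 0, 0, 0, 0, 0.9, 0],
    [0, 0, 0, 0, 0, 0.9, 0],
    [0, 0, 0, 0, 0, 0.9, 0],
    [0, 0, 0, 0, 0, 0.9, 0],
    [0, 0, 0, 0, 0, 0.56, 0]
  ]
}}

```text
time_s: 3.93
tool_pos: [0.4294, 0.0745, 0.1917]
tcp_rot: [0.605, 0.701, -0.249, 0.282]
contact_force: [-0.2, 0.3, 0.1]
width: 0.0001
grip_force: 0.0
```

Request:
{"api": "drive_tool", "payload": {
  "targets": [
    [0, 0, 0, 0.3, 0, 0.3, 0],
    [0, 0, 0, 0.4, 0, 0.4, 0],
    [0, 0, 0, 0.3, 0, 0.3, 0],
    [0, 0, 0, 0, 0, 0, 0],
    [0, 0, 0, 0, 0, 0, 0]
  ]
}}

```text
time_s: 4.35
tool_pos: [0.4295, 0.0775, 0.1375]
tcp_rot: [0.605, 0.702, -0.249, 0.283]
contact_force: [0.6, 0.4, 0.5]
width: -0.0002
grip_force: 0.0
```

```bash
python3 - <<'E'
from h import *
from plant import r,viewer
import cv2
np.set_printoptions(precision=3,suppress=True)
s=r.get_state();print(s["time_s"],s["joint_positions"],s["tool_pos"],s["contact_force"])
d=s["tool_pos"]-H;print("f,h,z",d@F,d@Y,s["tool_pos"][2])
c=viewer.camera("scene");cv2.imwrite("pics/s1.png",cv2.resize(c["pixels"][220:380,200:400,::-1],None,fx=3.5,fy=3.5,interpolation=cv2.INTER_CUBIC))
E
```

```text
4.35 [ 0.491  0.135  1.849 -0.715  1.504  0.523] [0.43  0.078 0.138] [0.606 0.376 0.53 ]
f,h,z -0.05399002151738801 -0.0073578218602972315 0.13752405470047271
```

View pics/s1.png

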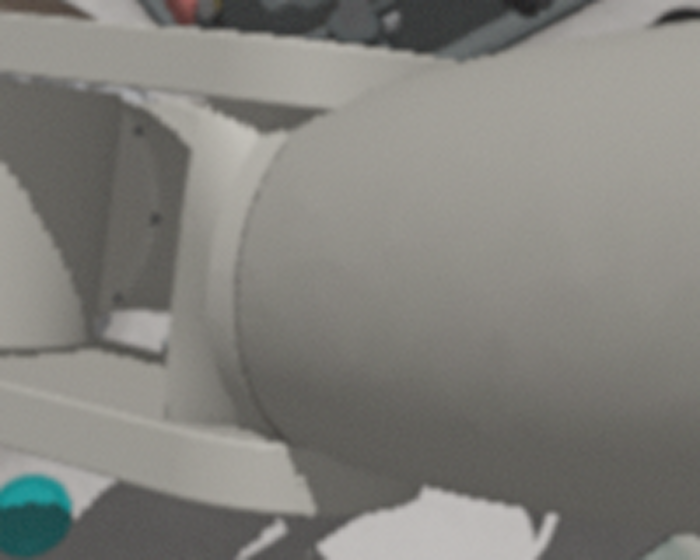

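Request:
{"api": "drive_tool", "payload": {
  "targets": [
    [0, 0, 0, 0.11, 0, -0.11, 0],
    [0, 0, 0, 0.11, 0, -0.11, 0],
    [0, 0, 0, 0.11, 0, -0.11, 0],
    [0, 0, 0, 0.11, 0, -0.11, 0],
    [0, 0, 0, 0.11, 0, -0.11, 0],
    [0, 0, 0, 0.11, 0, -0.11, 0],
    [0, 0, 0, 0.11, 0, -0.11, 0]
  ]
}}

```text
time_s: 4.98
tool_pos: [0.4234, 0.1226, 0.1391]
tcp_rot: [0.605, 0.702, -0.247, 0.283]
contact_force: [0.4, -0.2, 0.3]
width: 0.0005
grip_force: 0.2
```

```bash
cat > k.py <<'E'
from h import *
from plant import r,viewer
import cv2,sys
np.set_printoptions(precision=3,suppress=True)
s=r.get_state();print(s["time_s"],s["contact_force"])
d=s["tool_pos"]-H;print("f,h,z",d@F,d@Y,s["tool_pos"][2]);print(Ro.from_quat(s["tcp_rot"]).as_matrix())
if len(sys.argv)>1:
    c=[viewer.camera(n)["pixels"][:,:,::-1] for n in("top","wrist")]
    cv2.imwrite(f"pics/{sys.argv[1]}.png",np.hstack([cv2.resize(c[0][230:350,200:320],(400,400)),cv2.resize(c[1],(400,300)).copy() if 0 else cv2.copyMakeBorder(cv2.resize(c[1],(400,300)),0,100,0,0,0)]))
E
python3 k.py s2
```

```text
4.9833 [ 0.389 -0.206  0.343]
f,h,z -0.00848646635484656 -0.006913430048402257 0.13911244843497098
[[-0.108  0.989  0.099]
 [ 0.71   0.147 -0.689]
 [-0.696 -0.004 -0.718]]
```

View pics/s2.png

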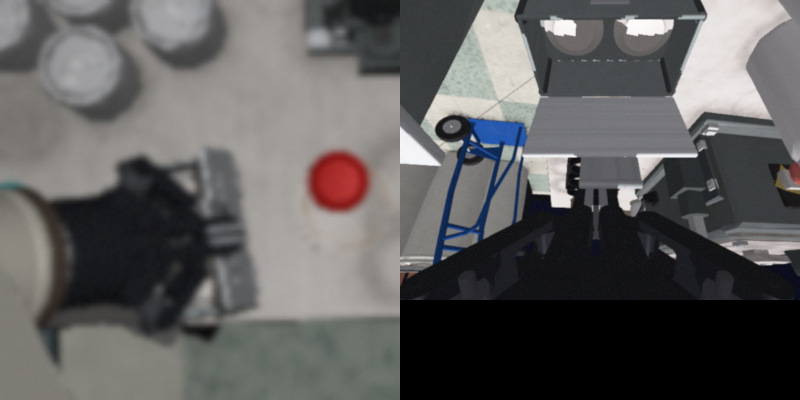

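The top view shows the lid tipped forward (about 1.3 rad), with the tab at the fingers (left half, 225,235). The wrist view shows the tab centred in front of the fingertips (608,175). Now over the tab and down in front of it.

Request:
{"api": "drive_tool", "payload": {
  "targets": [
    [0, 0, 0, -0.52, 0.1, -0.54, 0],
    [0, 0, 0, 0.56, 0, -0.54, 0],
    [0, 0, 0, 0.56, 0, -0.54, 0],
    [0, 0, 0, 0.56, 0, -0.54, 0],
    [0, 0, 0, 0.42, 0, 0.7, 0],
    [0, 0, 0, 0.42, 0, 0.7, 0]
  ]
}}

```text
time_s: 5.58
tool_pos: [0.4159, 0.2018, 0.1042]
tcp_rot: [0.604, 0.703, -0.246, 0.283]
contact_force: [0.2, -0.3, -1.1]
width: -0.0001
grip_force: 0.0
```

```bash
python3 k.py s3
```

```text
5.5833 [ 0.167 -0.286 -1.052]
f,h,z 0.07096330961272758 -0.0028340291020162115 0.10416754811895383
[[-0.109  0.989  0.102]
 [ 0.711  0.149 -0.688]
 [-0.695 -0.003 -0.719]]
```

View pics/s3.png

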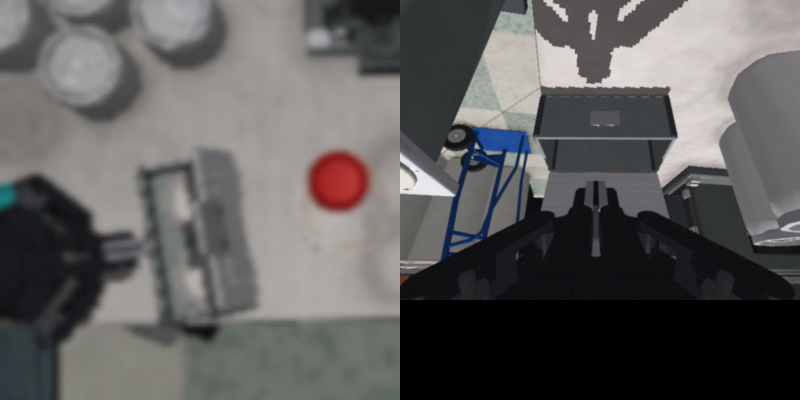

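The lid is falling (about 1.2 rad) and the fingertips stand in front of the case under its path (left half, 140,245). Now I wait for it to land on the fingers.

Request:
{"api": "drive_tool", "payload": {
  "targets": [
    [0, 0, 0, 0, 0, 0, 0],
    [0, 0, 0, 0, 0, 0, 0],
    [0, 0, 0, 0, 0, 0, 0],
    [0, 0, 0, 0, 0, 0, 0],
    [0, 0, 0, 0, 0, 0, 0],
    [0, 0, 0, 0, 0, 0, 0],
    [0, 0, 0, 0, 0, 0, 0],
    [0, 0, 0, 0, 0, 0, 0]
  ]
}}

```text
time_s: 6.35
tool_pos: [0.4155, 0.1999, 0.1044]
tcp_rot: [0.605, 0.702, -0.247, 0.283]
contact_force: [0.4, -0.3, -0.3]
width: 0.0001
grip_force: 0.0
```

Request:
{"api": "drive_tool", "payload": {
  "targets": [
    [0, 0, 0, 0, 0, 0, 0],
    [0, 0, 0, 0, 0, 0, 0],
    [0, 0, 0, 0, 0, 0, 0],
    [0, 0, 0, 0, 0, 0, 0],
    [0, 0, 0, 0, 0, 0, 0],
    [0, 0, 0, 0, 0, 0, 0],
    [0, 0, 0, 0, 0, 0, 0],
    [0, 0, 0, 0, 0, 0, 0]
  ]
}}

```text
time_s: 7.02
tool_pos: [0.4155, 0.1998, 0.1043]
tcp_rot: [0.605, 0.702, -0.248, 0.283]
contact_force: [0.3, -0.7, 0.1]
width: 0.0004
grip_force: 0.0
```

```bash
python3 k.py s4
```

```text
7.0167 [ 0.309 -0.658  0.102]
f,h,z 0.06907816521841703 -0.003596035264677326 0.10425454118373263
[[-0.109  0.989  0.098]
 [ 0.709  0.146 -0.69 ]
 [-0.697 -0.005 -0.717]]
```

View pics/s4.png

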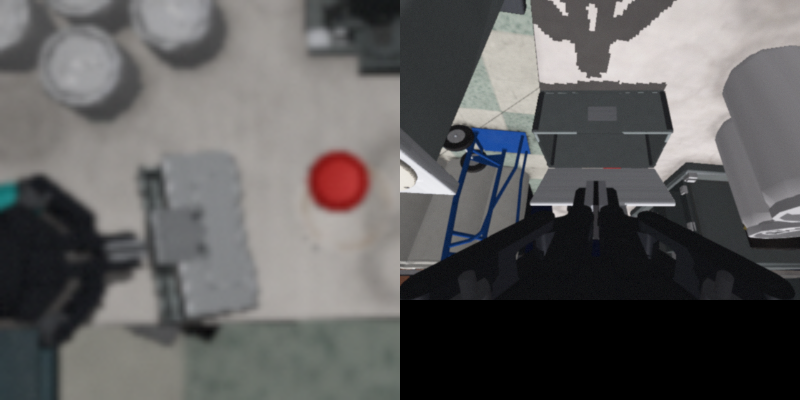

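The lid is down to about 0.85 rad, its tab (left half, 155–205,235) at the fingertips (145,245). I check that it has come to rest by comparing two frames.

Request:
{"api": "drive_tool", "payload": {
  "targets": [
    [0, 0, 0, 0, 0, 0, 0],
    [0, 0, 0, 0, 0, 0, 0],
    [0, 0, 0, 0, 0, 0, 0],
    [0, 0, 0, 0, 0, 0, 0],
    [0, 0, 0, 0, 0, 0, 0]
  ]
}}

```text
time_s: 7.53
tool_pos: [0.4155, 0.1998, 0.1043]
tcp_rot: [0.605, 0.702, -0.247, 0.283]
contact_force: [0.2, -0.3, -0.5]
width: 0.0002
grip_force: 0.2
```

```bash
cp pics/s4.png pics/a.png; python3 k.py s5 | head -2; cat > d.py <<'E'
import cv2,sys,numpy as np
a,b=[cv2.imread(f"pics/{n}.png").astype(int)[140:330,130:260] for n in sys.argv[1:3]]
d=abs(a-b).max(2);print("diff>25 px:",(d>25).sum(),"max",d.max())
print("profile y=180:",b[175-140:190-140,:,1].mean(0)[::5].astype(int))
E
python3 d.py s3 s4; python3 d.py s4 s5
```

```text
7.5333 [ 0.158 -0.301 -0.522]
f,h,z 0.06908741600428403 -0.0035580223400067806 0.10428173209743133
diff>25 px: 8728 max 80
profile y=180: [148 132 104  78  68  75  69 110 139 136 133 131 130 131 134 134 132 132
 133 133 134 133 136 150 154 155]
diff>25 px: 1995 max 79
profile y=180: [148 132 104  77  50  88 134 142 141 140 139 138 138 141 142 142 142 142
 142 142 142 134 136 150 154 155]
```

Request:
{"api": "drive_tool", "payload": {
  "targets": [
    [0, 0, 0, 0, 0, 0, 0],
    [0, 0, 0, 0, 0, 0, 0],
    [0, 0, 0, 0, 0, 0, 0],
    [0, 0, 0, 0, 0, 0, 0]
  ]
}}

```text
time_s: 7.97
tool_pos: [0.4155, 0.1999, 0.1043]
tcp_rot: [0.605, 0.702, -0.247, 0.283]
contact_force: [-0.0, 0.3, -0.5]
width: 0.0001
grip_force: 0.2
```

```bash
python3 k.py s6 ; python3 d.py s5 s6
```

```text
7.9667 [-0.02   0.314 -0.478]
f,h,z 0.06909977892766041 -0.0035774791508414467 0.10426391572536432
[[-0.108  0.989  0.098]
 [ 0.709  0.146 -0.69 ]
 [-0.697 -0.005 -0.717]]
diff>25 px: 0 max 6
profile y=180: [149 132 104  77  51  88 134 142 142 140 139 138 139 140 142 142 143 142
 141 141 142 135 136 150 154 155]
```

View pics/s6.png

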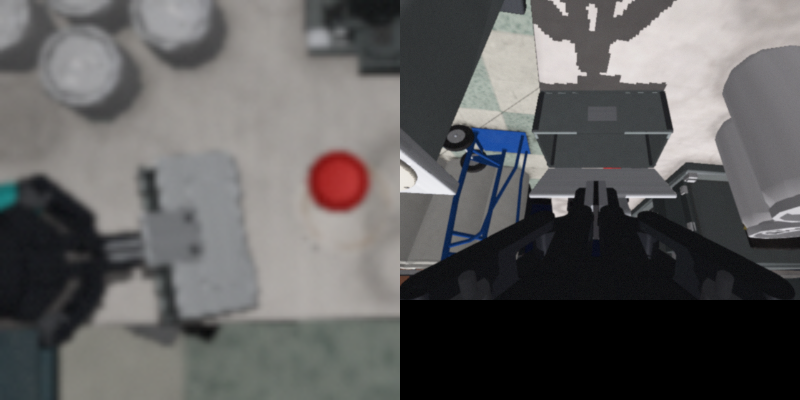

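The lid rests on the fingertips and is still (tab at 145–200,235; nothing changes between frames). Lowering along the arc.

Request:
{"api": "drive_tool", "payload": {
  "targets": [
    [0, 0, 0, 0.08, 0, 0, 0],
    [0, 0, 0, 0.08, 0, 0, 0],
    [0, 0, 0, 0.08, 0, 0, 0],
    [0, 0, 0, 0.08, 0, 0, 0],
    [0, 0, 0, 0.08, 0, -0.02, 0],
    [0, 0, 0, 0.08, 0, 0.02, 0],
    [0, 0, 0, 0.08, 0, 0.02, 0],
    [0, 0, 0, 0.08, 0, 0.02, 0]
  ]
}}

```text
time_s: 8.73
tool_pos: [0.4128, 0.2171, 0.085]
tcp_rot: [0.605, 0.702, -0.248, 0.283]
contact_force: [0.3, -0.6, 0.7]
width: 0.0002
grip_force: 0.1
```

Request:
{"api": "drive_tool", "payload": {
  "targets": [
    [0, 0, 0, 0.075, 0, 0.02, 0],
    [0, 0, 0, 0.075, 0, 0.02, 0],
    [0, 0, 0, 0.075, 0, 0.02, 0],
    [0, 0, 0, 0.06, 0, 0.03, 0],
    [0, 0, 0, 0.06, 0, 0.03, 0],
    [0, 0, 0, 0.06, 0, 0.03, 0],
    [0, 0, 0, 0.06, 0, 0.03, 0]
  ]
}}

```text
time_s: 9.32
tool_pos: [0.4115, 0.2252, 0.067]
tcp_rot: [0.605, 0.702, -0.247, 0.283]
contact_force: [-0.8, 0.1, 0.5]
width: -0.0002
grip_force: 0.4
```

```bash
python3 k.py s7
```

```text
9.3167 [-0.813  0.125  0.53 ]
f,h,z 0.09476092609379634 -0.0038021050555077218 0.06696565947090971
[[-0.108  0.989  0.098]
 [ 0.709  0.146 -0.69 ]
 [-0.697 -0.005 -0.717]]
```

Request:
{"api": "drive_tool", "payload": {
  "targets": [
    [0, 0, 0, 0.05, 0, 0.03, 0],
    [0, 0, 0, 0.05, 0, 0.03, 0],
    [0, 0, 0, 0.05, 0, 0.03, 0],
    [0, 0, 0, 0.04, 0, 0.03, 0],
    [0, 0, 0, 0.04, 0, 0.03, 0],
    [0, 0, 0, 0.04, 0, 0.03, 0],
    [0, 0, 0, 0.04, 0, 0.03, 0],
    [0, 0, 0, 0.04, 0, 0.03, 0]
  ]
}}

```text
time_s: 10.08
tool_pos: [0.411, 0.2284, 0.0504]
tcp_rot: [0.605, 0.702, -0.247, 0.283]
contact_force: [-0.1, 0.6, 0.0]
width: -0.0001
grip_force: 0.4
```

Request:
{"api": "drive_tool", "payload": {
  "targets": [
    [0, 0, 0, 0.04, 0, 0.03, 0],
    [0, 0, 0, 0.04, 0, 0.03, 0],
    [0, 0, 0, 0.04, 0, 0.03, 0],
    [0, 0, 0, 0.04, 0, 0.03, 0],
    [0, 0, 0, 0.04, 0, 0.03, 0],
    [0, 0, 0, 0.04, 0, 0.03, 0],
    [0, 0, 0, 0.04, 0, 0.03, 0],
    [0, 0, 0, 0.04, 0, 0.03, 0]
  ]
}}

```text
time_s: 10.75
tool_pos: [0.4105, 0.2309, 0.0345]
tcp_rot: [0.605, 0.702, -0.248, 0.283]
contact_force: [0.5, -0.0, -0.8]
width: -0.0005
grip_force: 0.0
```

```bash
python3 k.py s8
```

```text
10.75 [ 0.485 -0.038 -0.834]
f,h,z 0.10053029600808147 -0.003997969635093622 0.0345303856502715
[[-0.109  0.989  0.098]
 [ 0.709  0.146 -0.69 ]
 [-0.697 -0.005 -0.717]]
```

Request:
{"api": "drive_tool", "payload": {
  "targets": [
    [0, 0, 0, 0.07, 0, 0.07, 0],
    [0, 0, 0, 0.2, 0, -0.2, 0],
    [0, 0, 0, 0.48, 0, -0.47, 0],
    [0, 0, 0, 0.48, 0, -0.47, 0],
    [0, 0, 0, -0.5, 0, -0.5, 0],
    [0, 0, 0, -0.5, 0, -0.5, 0],
    [0, 0, 0, 0, 0, 0, 0],
    [0, 0, 0, 0, 0, 0, 0]
  ]
}}

```text
time_s: 11.52
tool_pos: [0.4017, 0.2957, 0.0888]
tcp_rot: [0.605, 0.702, -0.246, 0.283]
contact_force: [-0.5, -0.2, -0.5]
width: -0.0002
grip_force: 0.0
```

```bash
python3 k.py s9
```

```text
11.5167 [-0.458 -0.186 -0.518]
f,h,z 0.1658890022894201 -0.0033882005644146652 0.08878309568295016
[[-0.107  0.989  0.1  ]
 [ 0.711  0.147 -0.688]
 [-0.695 -0.003 -0.719]]
```

View pics/s9.png

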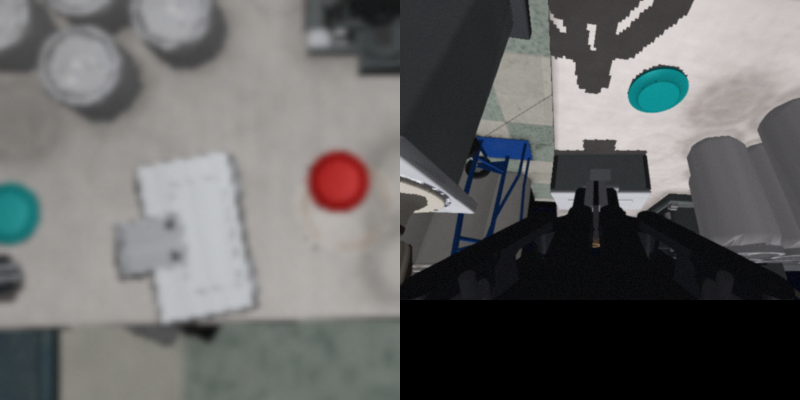

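The lid lies flat and shut on the case (left half, 195,240), the tab points left (145,245), and the arm is clear of everything.

```bash
python3 -c "
from plant import r
print(r.close_job())"
```

```text
the job is handed in; nothing more can be done
None
```

I tipped the lid past upright, caught it on the fingertips at about 0.77 rad and lowered it slowly until it was shut. The last picture shows it flat and the arm clear; I handed the job in at about 11.6 s, and no verdict came back.

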